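Torque a hinge bolt to the click and park the wrench

ROBOT

A 6-joint arm with a two-finger parallel gripper is mounted at the origin on the work surface. World frame = base frame: x ahead of the robot, y to its left, z up, the work surface at z = 0. Lengths are in m, angles in rad, forces in N, time in s.
With the tool pointing down it reaches from about 0.375 to 0.925 m from the base axis. Payload 5.7 kg.
Tool frame: the origin (TCP) lies between the finger pads; the fingertips stand ahead of it and the grasp point (between the pads) lies 11 mm behind it (finger_overhang is the z of the fingertips in the tool frame, in m); z points along the fingers, y is the direction in which the jaws open and shut (so a half turn about z gives the same grasp; the last joint's range is limited). The gripper opens to 88 mm and grips with 3 to 60 N. Pads are 20 mm wide; open, the fingers measure 115 mm over their backs; the gripper's body (75 mm by 178 mm) begins 61 mm behind the grasp point.
Start: joints at [-1.239, 0.359, 1.51, -0, 1.272, -0.115], TCP at [0.259, -0.541, 0.231] pointing down, gripper open.
Joint ranges: [-2.97, 2.97], [-1.01, 2.36], [0.21, 2.38], [-0.96, 4.11], [0.2, 2.71], [-2.98, 2.98]. Speed limits (rad/s): [2.39, 2.39, 3.14, 3.14, 3.14, 3.14].

INTERFACE

Orientations are given as a unit quaternion [x, y, z, w].
In Python, from bench import * gives the robot as it stands.
- The arm moves only by the tool move_arm, never from a script. Its argument "series" is a list of rows, each an object of numbers: "ax", "ay", "az": the turn, a rotation vector about the tool's x, y, z in rad; "tx", "ty", "tz": the shift along the tool's x, y, z in mm; "fingers": the finger opening in mm, from 0 to 87.8. In form: [{"ax": .., "ay": .., "az": .., "tx": .., "ty": .., "tz": .., "fingers": ..}, ...]. A call has 1 to 20 rows; each row is the pose to reach, as a shift and turn from the pose commanded when the call began, along the tool's axes at that moment; what a row does not reach only later rows make up. A row lasts 1/10 s, in which the tool goes at most 50 mm and 8.59 degrees, less where a joint would pass 70% of its speed; a pose out of reach is approached as far as the arm can. A call with a gripper value outside its range is refused whole. The fingers move at their own pace and stop on an object; the grip force is fixed at half the most. Time passes only in rows, so rows that repeat a pose let the fingers close. It gives the time, the measured TCP pose, the force and the opening at its end, in the units of the state.
- observe(): the state, without advancing time (a new reading comes with each control period).
- camera(name): name is "scene" or "top" or "wrist"; returns a dict with "pixels" (400x640x3 uint8, red, green, blue), "intrinsics" (3x3 intrinsics, pixels), "distortion" ([k1, k2, p1, p2, k3] as OpenCV has them; the pictures are not rectified), "R" (3x3) and "t" (3): a world point X has camera coordinates R X + t; the wrist camera has in their place "T_tool_cam" (4x4, takes a point from camera to tool coordinates, whose origin is the TCP and whose axes are the flange's). Camera axes: x right, y down, z forward; pixel columns grow to the right and rows downward; lengths in m; the calibration is good to about 2 mm. A picture is of the moment at which its call begins: read the wrist's pose just before it. There is no depth.
- hand_in(): hands the job in, once; it reports no verdict.
The state is a dict: "clock": time; "qpos": joint angles; "qvel": joint speeds; "joint_efforts": joint torques, N m; "tcp_pos": TCP position; "ee_rot": TCP orientation; "wrist_force": force on the tool from outside, world axes, zero at the start; "torque": the same for the moment, N m; "opening": opening from 0.0 (shut) to 1.0 (fully open).
Only numpy, scipy, OpenCV 4.12 (cv2) and the standard library are available. Lean on these libraries where they do the work, as an engineer would, in place of code of your own. Each camera call takes 0.05 s, during which the arm holds its last target. There are 200 camera calls.

TASK

Tighten the bolt of the friction hinge with the click wrench that sits on it: swing the handle clockwise (seen from above) until the wrench takes up, tightens the bolt and its breakaway joint gives, and stop there, because forcing it on against the stop over-tightens the bolt. Then swing the handle back until its steel shank lies over the blue parking pad, let go of it and leave everything else on the counter where it is.

Things in the scene. Friction and masses are not known exactly. Their poses are not given: they have to be found in the camera images.
- jig: Fixture, fixed to the counter: grey steel plate 200 x 270 x 12 mm with a white uPVC frame profile (62 mm wide, 54 mm high) and a flat stainless friction hinge arm bolted on it. Origin: at counter height under the bolt. x points from the handle's side to the profile's back, z up.
- bolt_axis (a point): Point on the vertical turning axis of bolt and wrench, at the height of the handle's centre line (90 mm above the counter). Fixed to the fixture.
- wrench_grip (a point): Middle of the wrench's black round grip: 26 mm diameter, 112 mm long (132 to 244 mm from the turning axis), lying level. This point is on its centre line, 190 mm from the axis, 90 mm above the counter. Its x axis points along the handle to the turning axis, z up. The wrench only turns about the bolt axis, it cannot lift or tilt. Below the grip about 65 mm are free.
- wrench_shank (a point): Point on the centre line of the same handle's bare steel shank (16 mm diameter), 110 mm from the turning axis, 90 mm above the counter.
- park (a point): Centre of the top of the blue nylon parking pad, on the fixture under the shank's path, 110 mm from the turning axis, 74 mm above the counter. The pad measures 44 mm along the path and 30 mm across it; the shank passes 8 mm above it without touching. It lies towards the anticlockwise (seen from above) end of the swing.
- ratchet: Wrench head, round, 38 mm across, its red button up to 104 mm above the counter; origin on the axis. One-way drive: swung clockwise the handle moves almost freely (under 1 N) through an unknown angle of 0.1 to 0.7 rad, then takes up and turns the bolt. Swung back it moves almost freely, to the pad and well past it, and leaves the bolt alone. Eased back and let go, it stays put.
- bolt (a joint): How far the bolt has been turned clockwise, rad. It starts a little above 0 and stays where it is left. Once taken up it resists at once (5 to 6 N across the handle at wrench_grip) and stiffens steeply, by about 6 N per 0.1 rad, to the click at about 2 N m (9 to 11 N there), within 0.1 rad of take-up. Beyond 0.12 it is over-tightened.
- click (a joint): Breakaway joint in the wrench head, on the same axis, rad: 0 = not clicked. From about 2 N m the handle gives clockwise relative to the head, against a pull that no longer grows, to a hard stop at 0.12; it springs back to 0 when eased back. Forced on against the stop it turns the bolt too far. Two white marks, on the head and on its red-buttoned top, are in line at 0.
- handle_a: Bystander: white uPVC window handle, about 150 x 26 x 46 mm, lying on its 110 mm base plate; origin under the plate's centre.
- handle_b: Bystander: a second, identical white uPVC window handle.
- bell: Bystander: chrome push-button desk bell on a black foot, 86 mm across, 56 mm high; origin under its centre.
- vent: Bystander: copper trickle vent cover, a flat strip 30 x 220 x 10 mm; origin under its centre.
- shims: Bystander: blue nylon glazing shim pack in a rigid case, 75 x 110 x 29 mm; origin under its centre.
- tape: Bystander: yellow tape measure, 65 x 36 x 62 mm; origin under its centre.
- boltdish: Bystander: open aluminium dish of spare bolts, 75 x 100 x 25 mm; origin under its centre.

How it is judged:
By the outcome, as a careful person would: the job done as asked, in the order asked, and still so for the second after the job is handed in, with the robot touching nothing.
It also fails if it takes over 54 s, if anything falls off the work surface, if the arm or the gripper's body presses on something with over 40 N, if the wrist force passes 120 N, or if a joint passes its speed limit or range.

## Working session

There is one attempt and no reset: what is moved stays moved. The work goes in short steps, Python scripts to look and compute and a tool call to move; the robot and the scene stay as the last step left them, time stands still between calls to the robot, and variables do not carry over. Pictures are saved under pics/ and viewed, about 8 in all and at most 12, crops included, and the job is handed in when it is done.

Besides the shell and the picture viewer there is one more tool, called after ">>>" as name(argument=value, ...) on one line, values as JSON. move_arm: Moves the arm, as the interface text tells. Its arguments: {"type":"object","properties":{"series":{"type":"array","items":{"type":"object","properties":{"ax":{"type":"number"},"ay":{"type":"number"},"az":{"type":"number"},"tx":{"type":"number"},"ty":{"type":"number"},"tz":{"type":"number"},"fingers":{"type":"number"}}}}},"required":["series"]}

```bash
mkdir -p pics; ls
cat > h.py <<'E'
from bench import *
import numpy as np, cv2
def ray(c,uv):
    K=np.array(c["intrinsics"]);d=np.array(c["distortion"])
    p=cv2.undistortPoints(np.array([[uv]],float),K,d)[0,0]
    R=np.array(c["R"]);t=np.array(c["t"])
    return -R.T@t, R.T@np.array([p[0],p[1],1])
def onplane(c,uv,z):
    o,d=ray(c,uv); return o+d*(z-o[2])/d[2]
def proj(c,X):
    return cv2.projectPoints(np.array([X],float),cv2.Rodrigues(np.array(c["R"]))[0],np.array(c["t"]),np.array(c["intrinsics"]),np.array(c["distortion"]))[0][0,0]
E
python3 - <<'E'
from h import *
import pickle
o=observe(); print(o)
for n in("top","scene"):
    c=camera(n); pickle.dump(c,open(f"{n}.pkl","wb"))
    cv2.imwrite(f"pics/{n}0.png",c["pixels"][:,:,::-1])
E
```

```text
pics
{'clock': 0.0, 'qpos': array([-1.23911141e+00,  3.59471741e-01,  1.51137846e+00, -8.70232859e-06,
        1.27248554e+00, -1.15112229e-01]), 'qvel': array([ 0.00067943, -0.00059126,  0.00067292, -0.00153906, -0.0003957 ,
       -0.00139488]), 'joint_efforts': array([ 8.80280732e-04, -5.15375841e+01, -2.70730555e+01,  6.78318087e-02,
        3.50614625e-02, -1.32632513e-04]), 'tcp_pos': array([ 0.25902103, -0.54049887,  0.22984991]), 'ee_rot': array([ 9.75149491e-01,  2.21546180e-01, -9.83258153e-05, -8.65992688e-04]), 'wrist_force': array([0.10767655, 0.65210236, 0.07424057]), 'torque': array([-0.00964895, -0.0398173 ,  0.04685616]), 'opening': 0.9990553997453682}
```

View pics/top0.png

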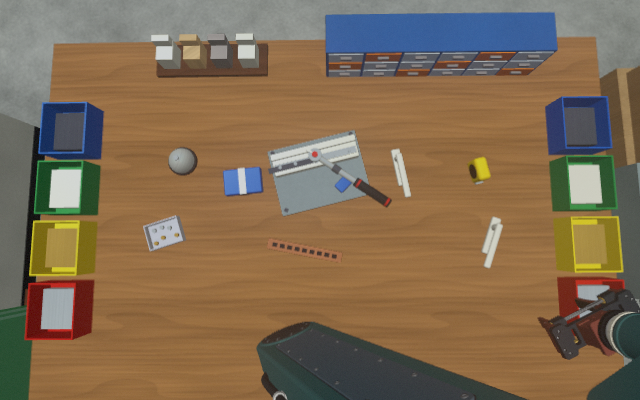

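View pics/scene0.png

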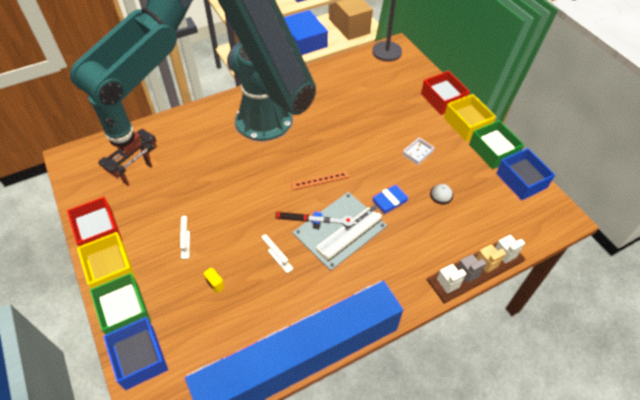

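The top view shows the button at about (314,155), the grip end at (388,203) and the pad at (343,185). The handle starts anticlockwise of the pad, and the bystanders are clear of the clockwise sweep. Next I'll measure these.

Run:
```python
from h import *
import pickle
from scipy.spatial.transform import Rotation as Rn
def big(m,roi):
    z=np.zeros_like(m);x0,y0,x1,y1=roi;z[y0:y1,x0:x1]=m[y0:y1,x0:x1]
    n,l,s,ce=cv2.connectedComponentsWithStats(z);i=1+np.argmax(s[1:,4]);return l==i,ce[i],s[i,4]
res={}
for n,rb,rg,rp in(("top",(300,145,325,165),(345,170,400,215),(330,174,358,196)),("scene",(338,210,358,232),(270,205,312,228),(305,208,328,230))):
    c=pickle.load(open(n+".pkl","rb"));im=c["pixels"].astype(int);r,g,b=im[...,0],im[...,1],im[...,2]
    for k,m,roi,z in(("btn",(r>150)&(g<90)&(b<90),rb,.104),("grip",(im.max(2)<75),rg,.09),("pad",(b>110)&(b>r+50),rp,.074)):
        M,ce,a=big(m.astype(np.uint8),roi); res[n,k]=ray(c,ce)
        P=onplane(c,ce,z);print(n,k,ce.round(1),a,P.round(4))
        if k=="grip":
            ys,xs=np.nonzero(M);q=np.array([onplane(c,(x,y),z)[:2] for x,y in zip(xs,ys)]);d=np.linalg.svd(q-q.mean(0))[2][0];s=(q-q.mean(0))@d;print(" dir",d.round(3),"len",np.ptp(s).round(3))
for k in("btn","grip","pad"):
    (o1,d1),(o2,d2)=res["top",k],res["scene",k]
    s=np.linalg.lstsq(np.c_[d1,-d2],o2-o1,rcond=None)[0];print(k,"tri",((o1+s[0]*d1+o2+s[1]*d2)/2).round(4),"gap",np.linalg.norm(o1+s[0]*d1-o2-s[1]*d2).round(4))
c=pickle.load(open("top.pkl","rb"));B=onplane(c,(314.5,154.6),.09)
o=observe();R=Rn.from_quat(o["ee_rot"]).as_matrix();print(R.round(3));print(camera("wrist")["T_tool_cam"])
```

```text
top btn [314.4 153.8] 19 [0.6583 0.022  0.104 ]
top grip [372.  192.2] 251 [ 0.5533 -0.1344  0.09  ]
 dir [-0.554 -0.832] len 0.083
top pad [342.2 184. ] 142 [ 0.5791 -0.0539  0.074 ]
scene btn [347.5 219.5] 4 [0.6624 0.0231 0.104 ]
scene grip [291.4 216.4] 106 [ 0.5556 -0.1329  0.09  ]
 dir [0.547 0.837] len 0.075
scene pad [317.5 214.1] 43 [ 0.5777 -0.0452  0.074 ]
btn tri [0.6598 0.0234 0.1002] gap 0.0026
grip tri [ 0.554  -0.1335  0.0885] gap 0.0024
pad tri [ 0.5798 -0.0504  0.0797] gap 0.0073
[[ 0.902  0.432 -0.001]
 [ 0.432 -0.902  0.002]
 [ 0.    -0.002 -1.   ]]
[[-4.32618438e-04 -9.61393451e-01 -2.75177115e-01  7.41300355e-02]
 [ 9.99998185e-01  9.46882871e-05 -1.90295749e-03 -1.13374818e-04]
 [ 1.85554692e-03 -2.75177439e-01  9.61391665e-01 -1.54904368e-01]
 [ 0.00000000e+00  0.00000000e+00  0.00000000e+00  1.00000000e+00]]
```

>>> move_arm(series=[{"tx":441,"ty":-239,"tz":40,"az":-0.534,"fingers":87},{"tx":441,"ty":-239,"tz":40,"az":-0.534,"fingers":87},{"tx":441,"ty":-239,"tz":40,"az":-0.534,"fingers":87},{"tx":441,"ty":-239,"tz":40,"az":-0.534,"fingers":87},{"tx":441,"ty":-239,"tz":40,"az":-0.534,"fingers":87},{"tx":441,"ty":-239,"tz":40,"az":-0.534,"fingers":87},{"tx":441,"ty":-239,"tz":40,"az":-0.534,"fingers":87},{"tx":441,"ty":-239,"tz":40,"az":-0.534,"fingers":87},{"tx":441,"ty":-239,"tz":40,"az":-0.534,"fingers":87},{"tx":441,"ty":-239,"tz":40,"az":-0.534,"fingers":87},{"tx":441,"ty":-239,"tz":40,"az":-0.534,"fingers":87},{"tx":441,"ty":-239,"tz":40,"az":-0.534,"fingers":87},{"tx":441,"ty":-239,"tz":40,"az":-0.534,"fingers":87},{"tx":441,"ty":-239,"tz":40,"az":-0.534,"fingers":87},{"tx":441,"ty":-239,"tz":40,"az":-0.534,"fingers":87}])

```text
$.series[0]: bad value
```

```bash
cat >> h.py <<'E'
from scipy.spatial.transform import Rotation as Rn
def wrist(o=None):
    o=observe();c=camera("wrist");T=np.eye(4);T[:3,:3]=Rn.from_quat(o["ee_rot"]).as_matrix();T[:3,3]=o["tcp_pos"]
    W=np.linalg.inv(T@np.array(c["T_tool_cam"]));c["R"]=W[:3,:3];c["t"]=W[:3,3];return o,c
E
python3 - <<'E'
from h import *
o,c=wrist();cv2.imwrite("pics/w1.png",c["pixels"][:,:,::-1]);import pickle;pickle.dump(c,open("w1.pkl","wb"))
for k in("clock","qpos","tcp_pos","wrist_force","torque"):print(k,o[k].round(4) if k!="clock" else o[k])
print(Rn.from_quat(o["ee_rot"]).as_matrix().round(3), o.keys())
print("pred axis",proj(c,(.659,.0225,.104)),"grip",proj(c,(.553,-.135,.09)),"pad",proj(c,(.579,-.053,.074)))
E
```

```text
clock 0.15
qpos [-1.2391  0.3594  1.5112  0.      1.2725 -0.1151]
tcp_pos [ 0.2591 -0.5406  0.23  ]
wrist_force [ 0.6077 -0.2955  0.55  ]
torque [ 0.0345  0.0008 -0.012 ]
[[ 0.902  0.432 -0.   ]
 [ 0.432 -0.902  0.001]
 [ 0.    -0.001 -1.   ]] dict_keys(['clock', 'qpos', 'qvel', 'joint_efforts', 'tcp_pos', 'ee_rot', 'wrist_force', 'torque', 'opening'])
pred axis [1054.54821891 1492.01005713] grip [  97.86713957 -201.10149659] pad [ 131.84949479 -106.59618114]
```

View pics/w1.png

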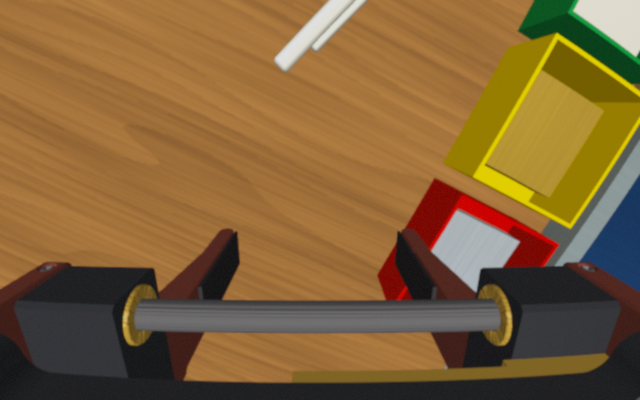

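The call was refused, probably because ax and ay were missing. The wrist view shows only the fingers over bare wood, with image up along tool +x.

>>> move_arm(series=[{"ax":0,"ay":0,"az":-0.534,"tx":441,"ty":-239,"tz":40,"fingers":87},{"ax":0,"ay":0,"az":-0.534,"tx":441,"ty":-239,"tz":40,"fingers":87},{"ax":0,"ay":0,"az":-0.534,"tx":441,"ty":-239,"tz":40,"fingers":87},{"ax":0,"ay":0,"az":-0.534,"tx":441,"ty":-239,"tz":40,"fingers":87},{"ax":0,"ay":0,"az":-0.534,"tx":441,"ty":-239,"tz":40,"fingers":87},{"ax":0,"ay":0,"az":-0.534,"tx":441,"ty":-239,"tz":40,"fingers":87},{"ax":0,"ay":0,"az":-0.534,"tx":441,"ty":-239,"tz":40,"fingers":87},{"ax":0,"ay":0,"az":-0.534,"tx":441,"ty":-239,"tz":40,"fingers":87},{"ax":0,"ay":0,"az":-0.534,"tx":441,"ty":-239,"tz":40,"fingers":87},{"ax":0,"ay":0,"az":-0.534,"tx":441,"ty":-239,"tz":40,"fingers":87},{"ax":0,"ay":0,"az":-0.534,"tx":441,"ty":-239,"tz":40,"fingers":87},{"ax":0,"ay":0,"az":-0.534,"tx":441,"ty":-239,"tz":40,"fingers":87},{"ax":0,"ay":0,"az":-0.534,"tx":441,"ty":-239,"tz":40,"fingers":87},{"ax":0,"ay":0,"az":-0.534,"tx":441,"ty":-239,"tz":40,"fingers":87},{"ax":0,"ay":0,"az":-0.534,"tx":441,"ty":-239,"tz":40,"fingers":87}])

```text
clock: 1.7
tcp_pos: [0.553, -0.1363, 0.1908]
ee_rot: [0.883, 0.47, -0.0, 0.0]
wrist_force: [-0.7, -0.5, 0.5]
opening: 0.99
```

Run:
```python
from h import *
o,c=wrist();cv2.imwrite("pics/w2.png",c["pixels"][:,:,::-1]);import pickle;pickle.dump(c,open("w2.pkl","wb"))
for k in("clock","qpos","tcp_pos","wrist_force","torque"):print(k,o[k].round(4) if k!="clock" else o[k])
print(Rn.from_quat(o["ee_rot"]).as_matrix().round(3))
print("pred axis",proj(c,(.659,.0225,.104)),"grip",proj(c,(.553,-.135,.09)),"pad",proj(c,(.579,-.053,.074)))
```

```text
clock 1.7
qpos [-3.6280e-01  3.5470e-01  1.6252e+00 -1.0000e-04  1.1617e+00  2.2920e-01]
tcp_pos [ 0.553  -0.1363  0.1908]
wrist_force [-0.7133 -0.4999  0.458 ]
torque [-0.0825  0.0127 -0.0224]
[[ 0.558  0.83  -0.   ]
 [ 0.83  -0.558 -0.   ]
 [-0.    -0.    -1.   ]]
pred axis [317.46866712 -70.57816473] grip [317.41662479 198.03394396] pad [287.96531678  95.95644084]
```

View pics/w2.png

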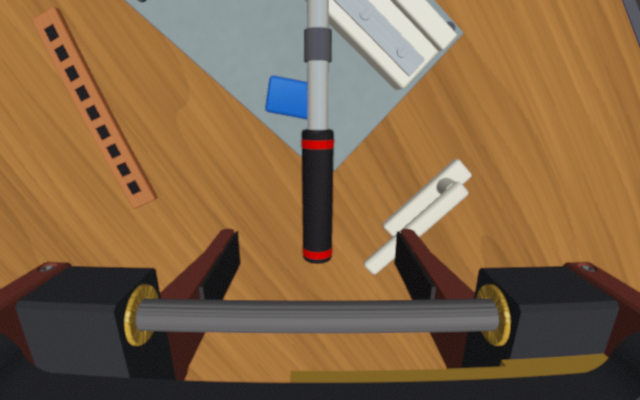

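The wrist view shows the grip vertical at column 317, rows 130–262, which matches the prediction. The pad is at about (290,97), also as predicted. I'll descend astride the grip with narrowed fingers.

>>> move_arm(series=[{"ax":0,"ay":0,"az":0,"tx":0,"ty":0,"tz":20,"fingers":52},{"ax":0,"ay":0,"az":0,"tx":0,"ty":0,"tz":40,"fingers":52},{"ax":0,"ay":0,"az":0,"tx":0,"ty":0,"tz":60,"fingers":52},{"ax":0,"ay":0,"az":0,"tx":0,"ty":0,"tz":80,"fingers":52},{"ax":0,"ay":0,"az":0,"tx":0,"ty":0,"tz":95,"fingers":52},{"ax":0,"ay":0,"az":0,"tx":0,"ty":0,"tz":105,"fingers":45},{"ax":0,"ay":0,"az":0,"tx":0,"ty":0,"tz":112,"fingers":38},{"ax":0,"ay":0,"az":0,"tx":0,"ty":0,"tz":112,"fingers":31},{"ax":0,"ay":0,"az":0,"tx":0,"ty":0,"tz":112,"fingers":31},{"ax":0,"ay":0,"az":0,"tx":0,"ty":0,"tz":112,"fingers":31}])

```text
clock: 2.75
tcp_pos: [0.5543, -0.1352, 0.0794]
ee_rot: [0.882, 0.471, 0.0, 0.0]
wrist_force: [-0.2, -0.4, -0.4]
opening: 0.353
```

```bash
cat >> h.py <<'E'
AX=np.array([.659,.0225])
def st():
    o=observe();v=o["tcp_pos"][:2]-AX;phi=np.arctan2(-v[1],-v[0]);t=np.array([np.sin(phi),-np.cos(phi)])
    R=Rn.from_quat(o["ee_rot"]).as_matrix();yaw=np.arctan2(R[1,0],R[0,0]);F=o["wrist_force"]
    print("clk %.2f phi %.4f yaw %.4f rad %.4f z %.4f Ft(resist) %.2f Fr %.2f Fz %.2f open %.1f tq %s"%(o["clock"],phi,yaw,np.hypot(*v),o["tcp_pos"][2],F[:2]@t,F[:2]@v/np.hypot(*v),F[2],o["opening"]*87.8,o["torque"].round(2)))
    return o,phi,yaw
def plan(dphis,rad=.19):
    # rows for clockwise handle swing by dphi from the present pose
    o,phi,yaw=st();R=Rn.from_quat(o["ee_rot"]).as_matrix()
    for d in dphis:
        p=phi-d;X=np.r_[AX-rad*np.array([np.cos(p),np.sin(p)]),.079]
        print(d,(R.T@(X-o["tcp_pos"])*1000).round(1),"az",round(-(p-yaw),3))
E
python3 -c "
from h import *
plan([.05,.1,.15,.2,.25,.3,.35,.4,.45])"
```

```text
clk 2.75 phi 0.9846 yaw 0.9808 rad 0.1893 z 0.0794 Ft(resist) 0.04 Fr 0.44 Fz -0.41 open 31.0 tq [ 0.01 -0.03  0.01]
0.05 [-0.5 -9.5  0.4] az 0.046
0.1 [  0.2 -19.    0.4] az 0.096
0.15 [  1.3 -28.4   0.4] az 0.146
0.2 [  3.  -37.8   0.3] az 0.196
0.25 [  5.  -47.    0.3] az 0.246
0.3 [  7.6 -56.2   0.3] az 0.296
0.35 [ 10.6 -65.2   0.3] az 0.346
0.4 [ 14.  -74.    0.3] az 0.396
0.45 [ 17.9 -82.7   0.3] az 0.446
```

>>> move_arm(series=[{"ax":0,"ay":0,"az":0.03,"tx":0,"ty":-5.7,"tz":0,"fingers":31},{"ax":0,"ay":0,"az":0.06,"tx":0.2,"ty":-11.4,"tz":0,"fingers":31},{"ax":0,"ay":0,"az":0.09,"tx":0.5,"ty":-17.1,"tz":0,"fingers":31},{"ax":0,"ay":0,"az":0.12,"tx":1,"ty":-22.8,"tz":0,"fingers":31},{"ax":0,"ay":0,"az":0.12,"tx":1,"ty":-22.8,"tz":0,"fingers":31},{"ax":0,"ay":0,"az":0.12,"tx":1,"ty":-22.8,"tz":0,"fingers":31}])

```text
clock: 3.35
tcp_pos: [0.5358, -0.1216, 0.0792]
ee_rot: [0.909, 0.418, 0.0, 0.0]
wrist_force: [0.2, 0.5, 0.4]
opening: 0.352
```

```bash
python3 -c "
from h import *
st()"
```

```text
clk 3.35 phi 0.8633 yaw 0.8618 rad 0.1896 z 0.0792 Ft(resist) -0.18 Fr -0.46 Fz 0.42 open 30.9 tq [-0.03 -0.03  0.03]
```

>>> move_arm(series=[{"ax":0,"ay":0,"az":0.03,"tx":0.1,"ty":-5.7,"tz":0,"fingers":31},{"ax":0,"ay":0,"az":0.06,"tx":0.3,"ty":-11.4,"tz":0,"fingers":31},{"ax":0,"ay":0,"az":0.08,"tx":0.6,"ty":-15.2,"tz":0,"fingers":31},{"ax":0,"ay":0,"az":0.08,"tx":0.6,"ty":-15.2,"tz":0,"fingers":31},{"ax":0,"ay":0,"az":0.08,"tx":0.6,"ty":-15.2,"tz":0,"fingers":31}])

```text
clock: 3.85
tcp_pos: [0.5244, -0.1112, 0.0788]
ee_rot: [0.925, 0.381, 0.0, 0.0]
wrist_force: [0.4, -0.3, 0.4]
opening: 0.352
```

>>> move_arm(series=[{"ax":0,"ay":0,"az":0.03,"tx":0.1,"ty":-5.7,"tz":0,"fingers":31},{"ax":0,"ay":0,"az":0.06,"tx":0.3,"ty":-11.4,"tz":0,"fingers":31},{"ax":0,"ay":0,"az":0.08,"tx":0.6,"ty":-15.2,"tz":0,"fingers":31},{"ax":0,"ay":0,"az":0.08,"tx":0.6,"ty":-15.2,"tz":0,"fingers":31},{"ax":0,"ay":0,"az":0.08,"tx":0.6,"ty":-15.2,"tz":0,"fingers":31}])

```text
clock: 4.35
tcp_pos: [0.5141, -0.1, 0.0787]
ee_rot: [0.939, 0.344, 0.0, 0.0]
wrist_force: [-0.1, -0.3, 0.7]
opening: 0.351
```

Run:
```python
from h import *
st();o,c=wrist();cv2.imwrite("pics/w3.png",c["pixels"][:,:,::-1])
```

```text
clk 4.35 phi 0.7017 yaw 0.7016 rad 0.1898 z 0.0787 Ft(resist) 0.18 Fr 0.31 Fz 0.74 open 30.8 tq [ 0.01 -0.    0.01]
```

View pics/w3.png

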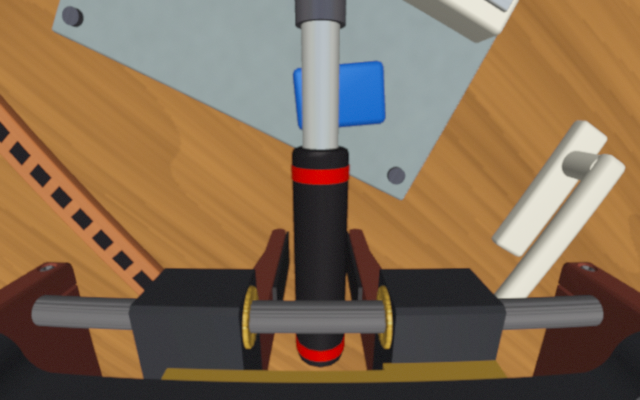

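The grip (column 320) follows the fingers, and the shank has passed the pad centre at about (340,95). I'll continue.

>>> move_arm(series=[{"ax":0,"ay":0,"az":0.03,"tx":0.1,"ty":-5.7,"tz":0,"fingers":31},{"ax":0,"ay":0,"az":0.06,"tx":0.3,"ty":-11.4,"tz":0,"fingers":31},{"ax":0,"ay":0,"az":0.08,"tx":0.6,"ty":-15.2,"tz":0,"fingers":31},{"ax":0,"ay":0,"az":0.08,"tx":0.6,"ty":-15.2,"tz":0,"fingers":31},{"ax":0,"ay":0,"az":0.08,"tx":0.6,"ty":-15.2,"tz":0,"fingers":31}])

```text
clock: 4.9
tcp_pos: [0.5047, -0.088, 0.0787]
ee_rot: [0.952, 0.306, 0.0, 0.0]
wrist_force: [-0.2, -0.8, -0.2]
opening: 0.351
```

>>> move_arm(series=[{"ax":0,"ay":0,"az":0.03,"tx":0.1,"ty":-5.7,"tz":0,"fingers":31},{"ax":0,"ay":0,"az":0.06,"tx":0.3,"ty":-11.4,"tz":0,"fingers":31},{"ax":0,"ay":0,"az":0.08,"tx":0.6,"ty":-15.2,"tz":0,"fingers":31},{"ax":0,"ay":0,"az":0.08,"tx":0.6,"ty":-15.2,"tz":0,"fingers":31},{"ax":0,"ay":0,"az":0.08,"tx":0.6,"ty":-15.2,"tz":0,"fingers":31}])

```text
clock: 5.4
tcp_pos: [0.4964, -0.0753, 0.0787]
ee_rot: [0.964, 0.268, 0.0, 0.0]
wrist_force: [-0.5, 0.2, 0.1]
opening: 0.353
```

>>> move_arm(series=[{"ax":0,"ay":0,"az":0.03,"tx":0.1,"ty":-5.7,"tz":0,"fingers":31},{"ax":0,"ay":0,"az":0.06,"tx":0.3,"ty":-11.4,"tz":0,"fingers":31},{"ax":0,"ay":0,"az":0.08,"tx":0.6,"ty":-15.2,"tz":0,"fingers":31},{"ax":0,"ay":0,"az":0.08,"tx":0.6,"ty":-15.2,"tz":0,"fingers":31},{"ax":0,"ay":0,"az":0.08,"tx":0.6,"ty":-15.2,"tz":0,"fingers":31}])

```text
clock: 5.9
tcp_pos: [0.489, -0.0619, 0.0787]
ee_rot: [0.973, 0.229, 0.0, 0.0]
wrist_force: [-0.3, -0.3, -0.3]
opening: 0.351
```

>>> move_arm(series=[{"ax":0,"ay":0,"az":0.03,"tx":0.1,"ty":-5.7,"tz":0,"fingers":31},{"ax":0,"ay":0,"az":0.06,"tx":0.3,"ty":-11.4,"tz":0,"fingers":31},{"ax":0,"ay":0,"az":0.06,"tx":0.3,"ty":-11.4,"tz":0,"fingers":31},{"ax":0,"ay":0,"az":0.06,"tx":0.3,"ty":-11.4,"tz":0,"fingers":31}])

```text
clock: 6.3
tcp_pos: [0.4843, -0.0517, 0.0787]
ee_rot: [0.98, 0.2, 0.0, 0.0]
wrist_force: [-0.5, -0.0, -0.2]
opening: 0.353
```

>>> move_arm(series=[{"ax":0,"ay":0,"az":0.03,"tx":0.1,"ty":-5.7,"tz":0,"fingers":31},{"ax":0,"ay":0,"az":0.06,"tx":0.3,"ty":-11.4,"tz":0,"fingers":31},{"ax":0,"ay":0,"az":0.06,"tx":0.3,"ty":-11.4,"tz":0,"fingers":31},{"ax":0,"ay":0,"az":0.06,"tx":0.3,"ty":-11.4,"tz":0,"fingers":31}])

```text
clock: 6.7
tcp_pos: [0.4802, -0.0411, 0.0787]
ee_rot: [0.985, 0.17, 0.0, 0.0]
wrist_force: [-0.8, -0.4, -0.2]
opening: 0.355
```

>>> move_arm(series=[{"ax":0,"ay":0,"az":0.03,"tx":0.1,"ty":-5.7,"tz":0,"fingers":31},{"ax":0,"ay":0,"az":0.06,"tx":0.3,"ty":-11.4,"tz":0,"fingers":31},{"ax":0,"ay":0,"az":0.06,"tx":0.3,"ty":-11.4,"tz":0,"fingers":31},{"ax":0,"ay":0,"az":0.06,"tx":0.3,"ty":-11.4,"tz":0,"fingers":31}])

```text
clock: 7.1
tcp_pos: [0.4766, -0.0303, 0.0787]
ee_rot: [0.99, 0.141, 0.0, 0.0]
wrist_force: [0.4, -0.3, -0.1]
opening: 0.354
```

```bash
python3 -c "
from h import *
st()"
```

```text
clk 7.10 phi 0.2818 yaw 0.2822 rad 0.1899 z 0.0787 Ft(resist) 0.40 Fr -0.26 Fz -0.06 open 31.1 tq [-0.01 -0.01  0.01]
```

>>> move_arm(series=[{"ax":0,"ay":0,"az":0.02,"tx":0.1,"ty":-3.8,"tz":0,"fingers":31},{"ax":0,"ay":0,"az":0.04,"tx":0.2,"ty":-7.6,"tz":0,"fingers":31},{"ax":0,"ay":0,"az":0.04,"tx":0.2,"ty":-7.6,"tz":0,"fingers":31},{"ax":0,"ay":0,"az":0.04,"tx":0.2,"ty":-7.6,"tz":0,"fingers":31}])

```text
clock: 7.5
tcp_pos: [0.4751, -0.0235, 0.0789]
ee_rot: [0.993, 0.12, 0.001, 0.001]
wrist_force: [0.4, -6.3, 0.5]
opening: 0.354
```

Run:
```python
from h import *
st();o,c=wrist();cv2.imwrite("pics/w4.png",c["pixels"][:,:,::-1])
```

```text
clk 7.50 phi 0.2453 yaw 0.2411 rad 0.1895 z 0.0789 Ft(resist) 6.18 Fr 1.19 Fz 0.53 open 31.1 tq [-0.92 -0.05  0.02]
```

View pics/w4.png

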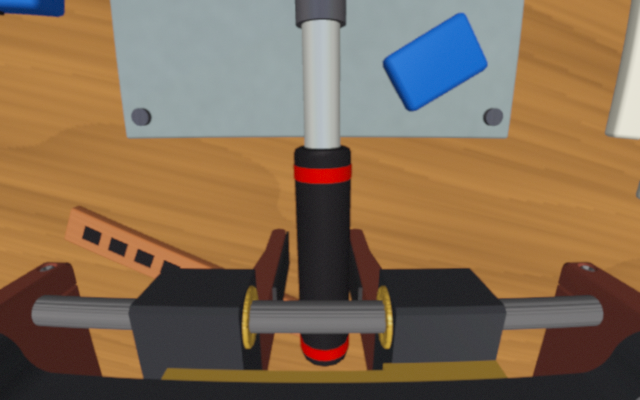

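The wrench has taken up, at 6.2 N. I'll creep on in small steps.

>>> move_arm(series=[{"ax":0,"ay":0,"az":0.01,"tx":0,"ty":-1.9,"tz":0,"fingers":31},{"ax":0,"ay":0,"az":0.02,"tx":0,"ty":-3.8,"tz":0,"fingers":31},{"ax":0,"ay":0,"az":0.02,"tx":0,"ty":-3.8,"tz":0,"fingers":31},{"ax":0,"ay":0,"az":0.02,"tx":0,"ty":-3.8,"tz":0,"fingers":31}])

```text
clock: 7.95
tcp_pos: [0.4743, -0.0201, 0.0789]
ee_rot: [0.994, 0.11, 0.001, 0.001]
wrist_force: [0.6, -6.5, 0.5]
opening: 0.355
```

```bash
python3 -c "
from h import *
st()"
```

```text
clk 7.95 phi 0.2267 yaw 0.2212 rad 0.1895 z 0.0789 Ft(resist) 6.48 Fr 0.90 Fz 0.51 open 31.1 tq [-1.13 -0.02  0.02]
```

>>> move_arm(series=[{"ax":0,"ay":0,"az":0.01,"tx":0,"ty":-1.9,"tz":0,"fingers":31},{"ax":0,"ay":0,"az":0.02,"tx":0,"ty":-3.8,"tz":0,"fingers":31},{"ax":0,"ay":0,"az":0.02,"tx":0,"ty":-3.8,"tz":0,"fingers":31},{"ax":0,"ay":0,"az":0.02,"tx":0,"ty":-3.8,"tz":0,"fingers":31}])

```text
clock: 8.35
tcp_pos: [0.4736, -0.0166, 0.079]
ee_rot: [0.995, 0.101, 0.001, 0.001]
wrist_force: [0.2, -7.2, 0.5]
opening: 0.353
```

```bash
python3 -c "
from h import *
st()"
```

```text
clk 8.35 phi 0.2077 yaw 0.2014 rad 0.1894 z 0.0790 Ft(resist) 7.06 Fr 1.26 Fz 0.47 open 31.0 tq [-1.27 -0.07  0.05]
```

>>> move_arm(series=[{"ax":0,"ay":0,"az":0.01,"tx":0,"ty":-1.9,"tz":0,"fingers":31},{"ax":0,"ay":0,"az":0.02,"tx":0,"ty":-3.8,"tz":0,"fingers":31},{"ax":0,"ay":0,"az":0.02,"tx":0,"ty":-3.8,"tz":0,"fingers":31},{"ax":0,"ay":0,"az":0.02,"tx":0,"ty":-3.8,"tz":0,"fingers":31}])

```text
clock: 8.75
tcp_pos: [0.473, -0.013, 0.079]
ee_rot: [0.996, 0.091, 0.001, 0.001]
wrist_force: [0.3, -7.7, 1.7]
opening: 0.355
```

```bash
python3 -c "
from h import *
st()"
```

```text
clk 8.75 phi 0.1886 yaw 0.1815 rad 0.1894 z 0.0790 Ft(resist) 7.66 Fr 1.20 Fz 1.70 open 31.2 tq [-1.4  -0.1   0.02]
```

>>> move_arm(series=[{"ax":0,"ay":0,"az":0.01,"tx":0,"ty":-1.9,"tz":0,"fingers":31},{"ax":0,"ay":0,"az":0.02,"tx":0,"ty":-3.8,"tz":0,"fingers":31},{"ax":0,"ay":0,"az":0.02,"tx":0,"ty":-3.8,"tz":0,"fingers":31},{"ax":0,"ay":0,"az":0.02,"tx":0,"ty":-3.8,"tz":0,"fingers":31}])

```text
clock: 9.15
tcp_pos: [0.4723, -0.0095, 0.079]
ee_rot: [0.997, 0.081, 0.001, 0.001]
wrist_force: [0.6, -9.4, 0.9]
opening: 0.353
```

```bash
python3 -c "
from h import *
st()"
```

```text
clk 9.15 phi 0.1695 yaw 0.1616 rad 0.1894 z 0.0790 Ft(resist) 9.39 Fr 0.96 Fz 0.91 open 31.0 tq [-1.55 -0.09  0.05]
```

>>> move_arm(series=[{"ax":0,"ay":0,"az":0.01,"tx":0,"ty":-1.9,"tz":0,"fingers":31},{"ax":0,"ay":0,"az":0.02,"tx":0,"ty":-3.8,"tz":0,"fingers":31},{"ax":0,"ay":0,"az":0.02,"tx":0,"ty":-3.8,"tz":0,"fingers":31},{"ax":0,"ay":0,"az":0.02,"tx":0,"ty":-3.8,"tz":0,"fingers":31}])

```text
clock: 9.55
tcp_pos: [0.4718, -0.0058, 0.079]
ee_rot: [0.997, 0.071, 0.001, 0.002]
wrist_force: [0.7, -10.7, 0.6]
opening: 0.354
```

```bash
python3 -c "
from h import *
st()"
```

```text
clk 9.55 phi 0.1502 yaw 0.1418 rad 0.1893 z 0.0790 Ft(resist) 10.68 Fr 0.88 Fz 0.62 open 31.1 tq [-1.68 -0.13  0.03]
```

>>> move_arm(series=[{"ax":0,"ay":0,"az":0.008,"tx":0,"ty":-1.5,"tz":0,"fingers":31},{"ax":0,"ay":0,"az":0.015,"tx":0,"ty":-2.9,"tz":0,"fingers":31},{"ax":0,"ay":0,"az":0.015,"tx":0,"ty":-2.9,"tz":0,"fingers":31},{"ax":0,"ay":0,"az":0.015,"tx":0,"ty":-2.9,"tz":0,"fingers":31}])

```text
clock: 9.95
tcp_pos: [0.4714, -0.003, 0.079]
ee_rot: [0.998, 0.063, 0.001, 0.002]
wrist_force: [0.2, -10.3, 0.6]
opening: 0.355
```

```bash
python3 -c "
from h import *
st()"
```

```text
clk 9.95 phi 0.1349 yaw 0.1268 rad 0.1894 z 0.0790 Ft(resist) 10.21 Fr 1.16 Fz 0.59 open 31.2 tq [-1.72 -0.08  0.06]
```

>>> move_arm(series=[{"ax":0,"ay":0,"az":0.008,"tx":0,"ty":-1.5,"tz":0,"fingers":31},{"ax":0,"ay":0,"az":0.015,"tx":0,"ty":-2.9,"tz":0,"fingers":31},{"ax":0,"ay":0,"az":0.02,"tx":0,"ty":-3.8,"tz":0,"fingers":31},{"ax":0,"ay":0,"az":0.02,"tx":0,"ty":-3.8,"tz":0,"fingers":31}])

```text
clock: 10.35
tcp_pos: [0.4709, 0.0009, 0.079]
ee_rot: [0.999, 0.053, 0.001, 0.002]
wrist_force: [0.8, -10.0, 0.6]
opening: 0.349
```

```bash
python3 -c "
from h import *
st()"
```

```text
clk 10.35 phi 0.1145 yaw 0.1066 rad 0.1893 z 0.0790 Ft(resist) 10.06 Fr 0.33 Fz 0.59 open 30.6 tq [-1.69 -0.11  0.01]
```

The force has stopped growing, so the joint is giving. I'll go about mid-travel to be sure, well short of the stop.

>>> move_arm(series=[{"ax":0,"ay":0,"az":0.012,"tx":0,"ty":-2.3,"tz":0,"fingers":31},{"ax":0,"ay":0,"az":0.024,"tx":0.1,"ty":-4.6,"tz":0,"fingers":31},{"ax":0,"ay":0,"az":0.035,"tx":0.1,"ty":-6.7,"tz":0,"fingers":31},{"ax":0,"ay":0,"az":0.035,"tx":0.1,"ty":-6.7,"tz":0,"fingers":31}])

```text
clock: 10.75
tcp_pos: [0.4703, 0.0077, 0.079]
ee_rot: [0.999, 0.036, 0.001, 0.002]
wrist_force: [0.3, -9.8, 0.3]
opening: 0.352
```

```bash
python3 -c "
from h import *
st()"
```

```text
clk 10.75 phi 0.0784 yaw 0.0717 rad 0.1893 z 0.0790 Ft(resist) 9.78 Fr 0.44 Fz 0.30 open 30.9 tq [-1.64 -0.18  0.08]
```

The plateau holds at about 9.8 N over 0.07 rad, so the wrench has clicked and is short of the stop. I'll swing back to the pad.

>>> move_arm(series=[{"ax":0,"ay":0,"az":-0.02,"tx":0,"ty":3.8,"tz":0,"fingers":31},{"ax":0,"ay":0,"az":-0.05,"tx":0.2,"ty":9.5,"tz":0,"fingers":31},{"ax":0,"ay":0,"az":-0.1,"tx":0.9,"ty":19,"tz":0,"fingers":31},{"ax":0,"ay":0,"az":-0.15,"tx":2.1,"ty":28.4,"tz":0,"fingers":31},{"ax":0,"ay":0,"az":-0.2,"tx":3.8,"ty":37.7,"tz":0,"fingers":31},{"ax":0,"ay":0,"az":-0.25,"tx":5.9,"ty":47,"tz":0,"fingers":31},{"ax":0,"ay":0,"az":-0.3,"tx":8.5,"ty":56.1,"tz":0,"fingers":31},{"ax":0,"ay":0,"az":-0.35,"tx":11.5,"ty":65.2,"tz":0,"fingers":31},{"ax":0,"ay":0,"az":-0.4,"tx":15,"ty":74,"tz":0,"fingers":31},{"ax":0,"ay":0,"az":-0.45,"tx":18.9,"ty":82.6,"tz":0,"fingers":31},{"ax":0,"ay":0,"az":-0.5,"tx":23.3,"ty":91.1,"tz":0,"fingers":31},{"ax":0,"ay":0,"az":-0.55,"tx":28,"ty":99.3,"tz":0,"fingers":31},{"ax":0,"ay":0,"az":-0.6,"tx":33.2,"ty":107.3,"tz":0,"fingers":31},{"ax":0,"ay":0,"az":-0.64,"tx":37.6,"ty":113.5,"tz":0,"fingers":31},{"ax":0,"ay":0,"az":-0.66,"tx":39.9,"ty":116.5,"tz":0,"fingers":31},{"ax":0,"ay":0,"az":-0.67,"tx":41.1,"ty":118,"tz":0,"fingers":31},{"ax":0,"ay":0,"az":-0.67,"tx":41.1,"ty":118,"tz":0,"fingers":31}])

```text
clock: 12.45
tcp_pos: [0.5185, -0.1054, 0.0786]
ee_rot: [0.932, 0.362, -0.0, -0.0]
wrist_force: [0.0, -0.1, 0.1]
opening: 0.352
```

Run:
```python
from h import *
st();o,c=wrist();cv2.imwrite("pics/w5.png",c["pixels"][:,:,::-1])
im=c["pixels"].astype(int);r,g,b=im[...,0],im[...,1],im[...,2]
m=((b>110)&(b>r+50)).astype(np.uint8);m[:,:200]=0;m[:,450:]=0;m[180:]=0
rect=cv2.minAreaRect(np.argwhere(m)[:,::-1].astype(np.float32));P=onplane(c,rect[0],.074)
print("pad rect",rect,P.round(4),"r",np.hypot(*(P[:2]-AX)),"phi",np.arctan2(*-(P[:2]-AX)[::-1]))
# shank: red band at grip's inner end and grip edge -> handle line
m=((r>150)&(g<70)&(b<70)).astype(np.uint8);m[:140]=0;m[220:]=0;x,y=np.argwhere(m)[:,::-1].mean(0);Q=onplane(c,(x,y),.09)
print("band",x,y,Q.round(4),"r",np.hypot(*(Q[:2]-AX)),"phi",np.arctan2(*-(Q[:2]-AX)[::-1]))
```

```text
clk 12.45 phi 0.7385 yaw 0.7402 rad 0.1900 z 0.0786 Ft(resist) 0.12 Fr 0.07 Fz 0.08 open 30.9 tq [ 0.03 -0.04 -0.02]
pad rect ((331.8416748046875, 95.17420959472656), (63.40435028076172, 90.80187225341797), 87.27368927001953) [ 0.5819 -0.0563  0.074 ] r 0.11028248501122706 phi 0.7961122824531911
band 314.5306905370844 175.08056265984655 [ 0.5498 -0.0744  0.09  ] r 0.14603254057144224 phi 0.7258777211411208
```

View pics/w5.png

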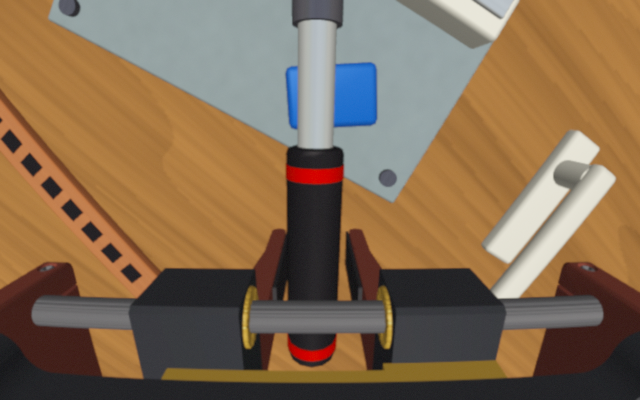

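The shank is over the pad, but the pad (288–377 in columns) is centred 0.07 rad further anticlockwise. I'll move that far.

>>> move_arm(series=[{"ax":0,"ay":0,"az":-0.02,"tx":0,"ty":3.8,"tz":0,"fingers":31},{"ax":0,"ay":0,"az":-0.04,"tx":0.2,"ty":7.6,"tz":0,"fingers":31},{"ax":0,"ay":0,"az":-0.06,"tx":0.4,"ty":11.4,"tz":0,"fingers":31},{"ax":0,"ay":0,"az":-0.07,"tx":0.5,"ty":13.3,"tz":0,"fingers":31},{"ax":0,"ay":0,"az":-0.07,"tx":0.5,"ty":13.3,"tz":0,"fingers":31},{"ax":0,"ay":0,"az":-0.07,"tx":0.5,"ty":11.3,"tz":0,"fingers":36},{"ax":0,"ay":0,"az":-0.07,"tx":0.5,"ty":11.3,"tz":0,"fingers":52},{"ax":0,"ay":0,"az":-0.07,"tx":0.5,"ty":11.3,"tz":0,"fingers":52},{"ax":0,"ay":0,"az":-0.07,"tx":0.5,"ty":11.3,"tz":0,"fingers":52}])

```text
clock: 13.4
tcp_pos: [0.5265, -0.1135, 0.0787]
ee_rot: [0.919, 0.394, 0.0, -0.0]
wrist_force: [-0.5, 0.2, 0.3]
opening: 0.586
```

>>> move_arm(series=[{"ax":0,"ay":0,"az":0,"tx":0,"ty":0,"tz":-15,"fingers":52},{"ax":0,"ay":0,"az":0,"tx":0,"ty":0,"tz":-35,"fingers":52},{"ax":0,"ay":0,"az":0,"tx":0,"ty":0,"tz":-60,"fingers":52},{"ax":0,"ay":0,"az":0,"tx":0,"ty":0,"tz":-90,"fingers":52},{"ax":0,"ay":0,"az":0,"tx":0,"ty":0,"tz":-120,"fingers":52},{"ax":0,"ay":0,"az":0,"tx":0,"ty":0,"tz":-130,"fingers":52},{"ax":0,"ay":0,"az":0,"tx":0,"ty":0,"tz":-130,"fingers":52}])

```text
clock: 14.1
tcp_pos: [0.5275, -0.1139, 0.21]
ee_rot: [0.919, 0.394, 0.001, 0.001]
wrist_force: [-0.1, -0.1, -0.3]
opening: 0.594
```

Run:
```python
from h import *
st();o,c=wrist();cv2.imwrite("pics/w6.png",c["pixels"][:,:,::-1]);t=camera("top");cv2.imwrite("pics/t6.png",t["pixels"][:,:,::-1])
im=c["pixels"].astype(int);r,g,b=im[...,0],im[...,1],im[...,2]
m=((b>110)&(b>r+50)).astype(np.uint8);m[:,:220]=0;m[:,420:]=0;m[180:]=0
rect=cv2.minAreaRect(np.argwhere(m)[:,::-1].astype(np.float32));P=onplane(c,rect[0],.074)
print("pad",rect[0],P.round(4),"phi",np.arctan2(*-(P[:2]-AX)[::-1]))
m=((r>150)&(g<70)&(b<70)).astype(np.uint8);m[:,:250]=0;m[:,390:]=0;m[:100]=0
n,l,s,ce=cv2.connectedComponentsWithStats(m)
for i in range(1,n):
    if s[i,4]>60:
        Q=onplane(c,ce[i],.09);print("band",ce[i],Q.round(4),np.hypot(*(Q[:2]-AX)),"phi",np.arctan2(*-(Q[:2]-AX)[::-1]))
```

```text
clk 14.10 phi 0.8038 yaw 0.8108 rad 0.1894 z 0.2100 Ft(resist) 0.00 Fr 0.14 Fz -0.28 open 52.1 tq [ 0.02 -0.01  0.05]
pad (317.5, 102.0) [ 0.5819 -0.0565  0.074 ] phi 0.7976687188341323
band [317.17924528 143.29245283] [ 0.5579 -0.0813  0.09  ] 0.1449356339047601 phi 0.7986358015947786
band [315.80503145 246.42767296] [ 0.4905 -0.1503  0.09  ] 0.2413288246967513 phi 0.7980418059427403
```

View pics/w6.png

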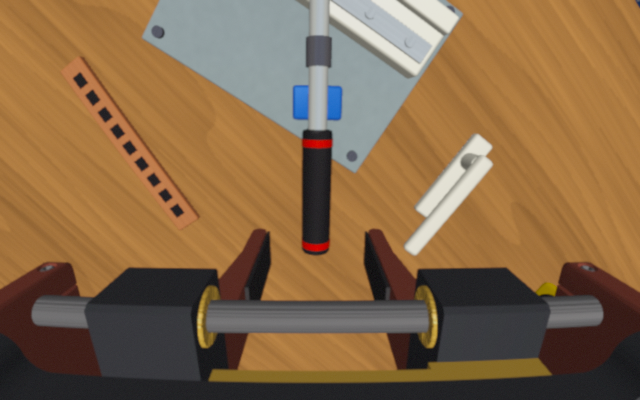

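View pics/t6.png

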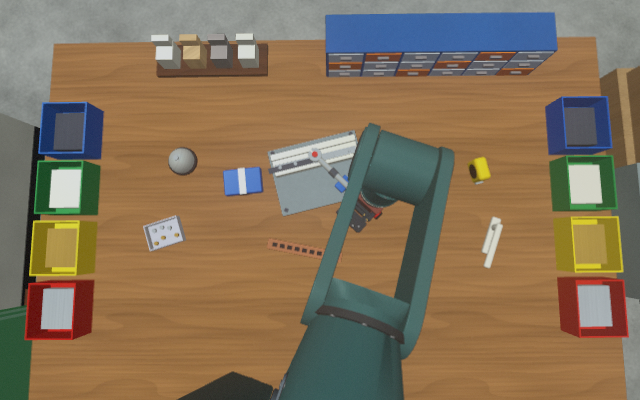

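The shank (column 318) is centred over the pad (293–342) at angle 0.798, the same as the pad's. The gripper is clear, and the bystanders in view are where they were. Handing in.

```bash
python3 -c "
from bench import *
print(hand_in())"
```

```text
the job is handed in; nothing more can be done
None
```

The bolt is tightened, the wrench clicked, and the handle is parked over the blue pad. The job was handed in at about 14 s of the allowed 54 s.

- **Tightening:** I set the open fingers loosely around the grip and swung the handle clockwise, nearly force-free for about 0.7 rad. It took up at about 6 N and rose to about 10 N. It then held there for roughly 0.07 rad of further travel, which is the breakaway joint giving. I stopped about 0.05 rad short of its hard stop.
- **Parking:** I swung it back, corrected by 0.07 rad after a wrist picture, then opened the fingers and lifted clear. In the last wrist picture the handle and the pad are both at 0.798 rad, and the wrist force is about zero.
- **Other objects:** Everything visible in the last top picture is where it was. The arm hides one window handle there, but the wrist picture shows it undisturbed.
- **Not confirmed:** I judged the click and the bolt angle from force and swing only, because I did not look at the white marks on the wrench head. The force rose more gently than described, about 4 to 5 N per 0.1 rad instead of 6. The bolt turned about 0.1 to 0.13 rad after take-up, measured at the fingers, so its final angle could be near the 0.12 rad limit.
- **Measurement disagreement:** The first estimates of the pad's angle from the far cameras were 0.04 to 0.05 rad off. I used the closer wrist view.
- **Refused call:** The first move call was refused for missing fields, and nothing moved.

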